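# Drop the vial out of the loaded trap hopper

## Robot

A 7-joint arm with a two-finger parallel gripper is mounted at the origin on a cart in front of the work surface, level with it; the furniture and walls round the work are solid. World frame = base frame: x ahead of the robot, y to its left, z up, the work surface at z = 0. Lengths are in m, angles in rad, forces in N, time in s.
With the tool pointing down it reaches from about 0.425 to 0.95 m from the base axis. Payload 4.7 kg.
Tool frame: the origin (TCP) lies at the very end of the fingers, on their centre line; the grasp point (between the pads) lies 19 mm behind it (r.pinch_z is the distance from the TCP to the grasp point, in m); x points along the fingers, y is the direction in which the jaws open and shut, and the axes are right-handed (so a half turn about x gives the same grasp; the last joint's range is limited). The gripper opens to 85 mm and grips with 20 to 120 N. Pads are 22 mm wide; open, the fingers measure 114 mm over their backs; the gripper's body (76 mm by 85 mm) begins 54 mm behind the grasp point. The pads swing forward as they close: fully open they stand 13 mm farther back than shut.
Start: joints at [-1.316, 0.469, -0.049, 1.532, 0.024, 1.141, -0.082], TCP at [0.189, 0.648, 0.231] pointing down, gripper open.
Joint ranges: [-2.59, 2.59], [-0.33, 1.99], [-1.39, 1.29], [0.1, 2.45], [-1.04, 4.18], [0.21, 1.99], [-2.66, 2.66]. Speed limits (rad/s): [2.57, 2.57, 3.14, 3.14, 3.14, 3.14, 3.14].

## Interface

Orientations are given as a rotation vector (axis times angle).
In Python, from station import r, cams, models gives the robot as it stands.
- The arm moves only by the tool carry_out, never from a script. Its argument "motion" is one flat list of numbers, 6 for each row, row after row: the shift along the tool's x, y, z in cm, then the turn, a rotation vector about the tool's x, y, z in rad. In form: [tx, ty, tz, rx, ry, rz, tx, ty, tz, rx, ry, rz, ...]. A call has 1 to 20 rows; each row is the pose to reach, as a shift and turn from the pose commanded when the call began, along the tool's axes at that moment; what a row does not reach only later rows make up. A row lasts 1/10 s, in which the tool goes at most 50 mm and 8.59 degrees, less where a joint would pass 70% of its speed; a pose out of reach is approached as far as the arm can. A call with a gripper value outside its range is refused whole. "gripper" is the closure in counts, from 0 (fully open) to 255 (shut), set as the call begins (left out, the last holds). The fingers move at their own pace and stop on an object; the grip force is fixed at half the most. Time passes only in rows, so rows that repeat a pose let the fingers close. It gives the time, the measured TCP pose, the force and the opening at its end, in the units of the state.
- r.read_state(): the state, without advancing time (a new reading comes with each control period).
- cams.capture(name): name is "scene" or "side" or "wrist"; returns the picture (420x560x3 uint8, red, green, blue); there is no depth.
- cams.get_calibration(name): a dict with "fx", "fy", "cx", "cy" (pixels), "R" (3x3) and "t" (3): a world point X has camera coordinates R X + t. Camera axes: x right, y down, z forward; pixel columns grow to the right and rows downward; lengths in m; the calibration is good to about 2 mm. A picture is of the moment at which its call begins: read the wrist's pose just before it. get_calibration takes no time and is no camera call; for the wrist camera it gives the pose at the moment of the call.
- r.finish_job(): hands the job in, once; it reports no verdict.
Trained networks look in the newest picture that a camera, given by its name, has taken for a name from the list of things; names that differ only in an ending like _2 or _b are one class to them, and where a whole thing is asked for, a point or a joint stands for the part that bears it (a point fixed in the world has none). Each returns a list of dicts, best first, with "score" (0 to 1); they miss things now and then, are a little off and sometimes report something else, mostly with a low value. They report only what shows in the picture. A call takes as long as a camera call.
- models.boxes_of(query, camera): "point" ([column, row] in pixels, amid what is visible of it).
The state is a dict: "time": time; "joints": joint angles; "qvel": joint speeds; "joint_efforts": joint torques, N m; "eef_pos": TCP position; "ee_rot": TCP orientation; "ft_force": force on the tool from outside, world axes, zero at the start; "ft_torque": the same for the moment, N m; "gripper_width": opening from 0.0 (shut) to 1.0 (fully open).
Only numpy, scipy, OpenCV 4.12 (cv2) and the standard library are available. Lean on these libraries where they do the work, as an engineer would, in place of code of your own. Each camera call takes 0.05 s, during which the arm holds its last target.

## Task

One of the two trap-bottom vial hoppers on the bench still has a vial in its clear chute. Swing that hopper's weighted lever right over to open the trap-door bottom, so that the vial drops into the tray below, then swing the lever back over so that the trap is latched fully shut and let go. Leave the trap of the empty hopper shut.

Things in the scene. Friction and masses are not known exactly. Their poses are not given: they have to be found in the camera images.
- hopper: Loaded hopper, fixed: grey base 180x86 mm with open tray, and above it a clear chute 66x64 mm, open on top, z 134 to 198 mm, whose floor is the trap door. Origin on the bench under the chute's middle; z up, x away from the robot, y left. Tray inside: x -100 to +60, y -32 to +32 mm, floor z 10, rim z 35. Trap hinge along y at x +34, z 130. An identical empty hopper stands elsewhere.
- trap (a joint): Loaded hopper's trap, rad: 0 shut, 1.22 open (stops). Door and lever are one piece: right of the chute a 100 mm lever rises from the hinge to a steel weight and a 12 mm bar along y (hopper y -54 to -112 mm). Lever leans 0.61 rad away from the robot when shut (bar x +91, z 212 mm), as far toward it when open (x -23). Past upright its weight takes it to that stop and latches it; 2 N moves it.
- vial: Amber screw vial with black cap, 25 mm in diameter, 50 mm tall, about 18 g, standing on the trap door in the loaded hopper's chute. Origin at the centre of its bottom, z toward the cap. Similar vials standing on the bench are not part of the job.
- spare_trap (a joint): Trap of the identical empty hopper, rad: 0 = shut, 1.22 = open. It starts shut and stays shut.

How it is judged:
On the way:
1. the loaded hopper's trap is swung right open (value of joint trap above 1 rad), for 0.1 s.
At the end, for the whole second after the job is handed in: The loaded hopper's trap is latched shut again (within 0.08 rad of its closed stop), and the vial lies or stands at rest in that hopper's tray (its origin inside the tray's outline and less than 65 mm above the bench) (value of joint trap below 0.08 rad and x of vial in the frame of hopper between -0.102 and 0.062 m and y of vial in the frame of hopper between -0.035 and 0.035 m and z of vial in the frame of hopper below 0.065 m and linear speed of vial below 0.05 m/s); the robot touches nothing.
It fails at once if the empty hopper's trap was opened (value of joint spare_trap above 0.25 rad).
It also fails if it takes over 40 s, if anything falls off the work surface, if the arm or the gripper's body presses on something with over 40 N, if the wrist force passes 120 N, or if a joint passes its speed limit or range.

## Working session

There is one attempt and no reset: what is moved stays moved. The work goes in short steps, Python scripts to look and compute and a tool call to move; the robot and the scene stay as the last step left them, time stands still between calls to the robot, and variables do not carry over. Pictures are saved under pics/ and viewed, and the job is handed in when it is done.

Besides the shell and the picture viewer there is one more tool, called after ">>>" in YAML: its name, and indented under it one key for each argument. carry_out: Moves the arm, as the interface text tells. Its arguments: {"type":"object","properties":{"motion":{"type":"array"},"gripper":{"type":"number"}},"required":["motion"]}

```bash
mkdir -p pics; python3 - <<'E'
from station import r,cams,models
import cv2
s=r.read_state();print(s)
for n in ("scene","side"):
    im=cams.capture(n);cv2.imwrite(f"pics/{n}0.png",im[:,:,::-1])
    for q in ("hopper","trap","vial"):
        print(n,q,models.boxes_of(q,n))
    print(cams.get_calibration(n))
E
```

```text
{'time': 0.0, 'joints': array([-1.31588125,  0.46947674, -0.0486125 ,  1.53370223,  0.02411985,
        1.14101386, -0.08231884]), 'qvel': array([ 0.00049543,  0.00025747,  0.00046163, -0.00089468, -0.00195018,
       -0.00114525, -0.00010738]), 'joint_efforts': array([-2.31747017e-04, -5.10303319e+01, -4.67694446e-02, -2.37719536e+01,
        1.06205847e-02,  7.71418243e-03,  3.60415740e-06]), 'eef_pos': array([0.18883272, 0.64742983, 0.23023418]), 'ee_rot': array([ 0.22117171,  1.55949495, -0.22432779]), 'ft_force': array([ 0.54461845, -0.51190733,  0.66186612]), 'ft_torque': array([-0.02155568,  0.0053672 ,  0.03330041]), 'gripper_width': 1.0020746793690094}
scene hopper [{'point': [268.8, 289.0], 'score': 0.73}]
scene trap [{'point': [300.8, 285.5], 'score': 0.8}]
scene vial [{'point': [263.8, 271.1], 'score': 0.41}]
{'fx': 388.22636192886114, 'fy': 388.22636192886114, 'cx': 278.41809313768135, 'cy': 210.16651777743482, 'R': array([[ 0.99997124, -0.00299037,  0.00696993],
       [ 0.00105534, -0.85518714, -0.51831828],
       [ 0.00751055,  0.51831073, -0.85515939]]), 't': array([-0.46288839,  0.14077431,  0.90736812])}
side hopper [{'point': [312.3, 267.5], 'score': 0.81}]
side trap [{'point': [376.5, 201.0], 'score': 0.92}]
side vial []
{'fx': 520.472195158772, 'fy': 520.472195158772, 'cx': 282.95095458353353, 'cy': 215.4517759640343, 'R': array([[ 0.90172997, -0.43227854,  0.00428162],
       [-0.16348839, -0.35017087, -0.92230793],
       [ 0.40019322,  0.8309727 , -0.38643209]]), 't': array([-0.37521729,  0.20923653,  0.73433911])}
```

View pics/scene0.png

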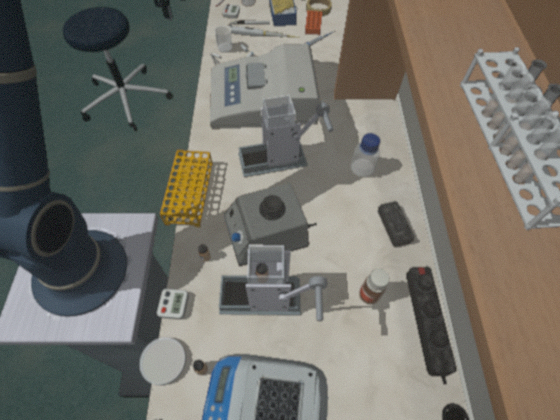

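View pics/side0.png

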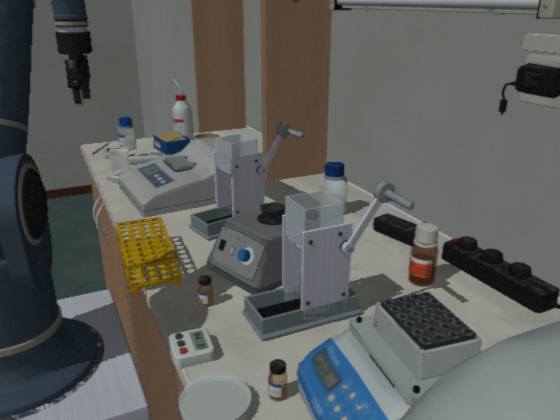

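```bash
python3 - <<'E'
import cv2
a=cv2.imread("pics/scene0.png")[225:335,200:350];cv2.imwrite("pics/sz.png",cv2.resize(a,None,fx=5,fy=5,interpolation=cv2.INTER_CUBIC))
a=cv2.imread("pics/side0.png")[170:345,230:425];cv2.imwrite("pics/dz.png",cv2.resize(a,None,fx=3.4,fy=3.4,interpolation=cv2.INTER_CUBIC)[:600])
E
```

```text
(no output)
```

View pics/sz.png

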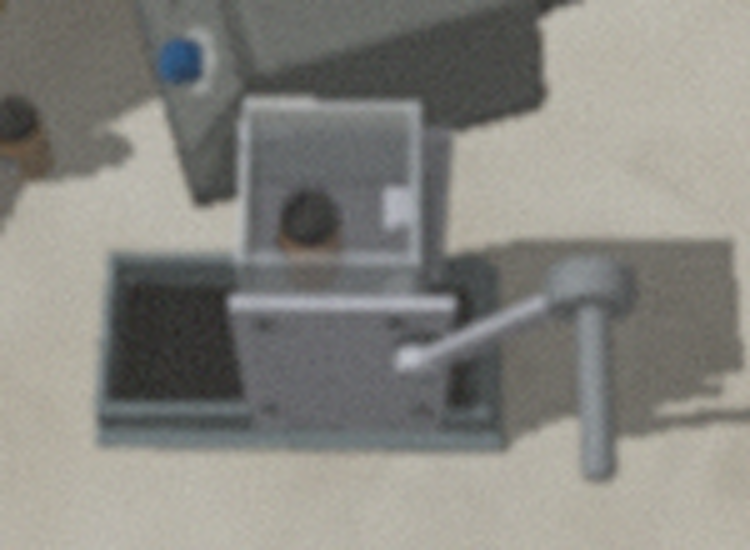

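View pics/dz.png

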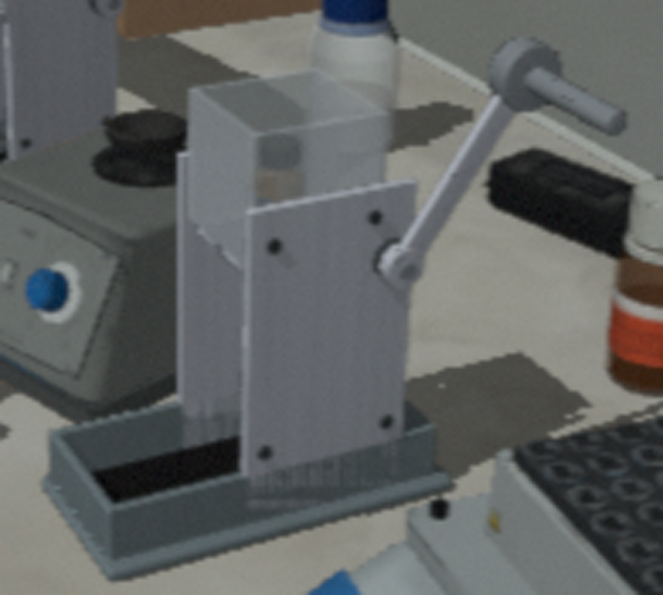

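```bash
cat > h.py <<'E'
import numpy as np
from scipy.optimize import least_squares
from scipy.spatial.transform import Rotation as Ro
from station import r,cams,models
def proj(n,X,c=None):
    c=c or cams.get_calibration(n); p=np.asarray(X)@np.array(c["R"]).T+c["t"]
    return np.c_[c["fx"]*p[:,0]/p[:,2]+c["cx"],c["fy"]*p[:,1]/p[:,2]+c["cy"]]
def H(q,X):
    X=np.asarray(X,float);c,s=np.cos(q[2]),np.sin(q[2])
    return np.c_[q[0]+c*X[:,0]-s*X[:,1],q[1]+s*X[:,0]+c*X[:,1],X[:,2]]
E
python3 - <<'E'
from h import *
P=np.array([[-33,32,198],[33,32,198],[33,-32,198],[-33,-32,198],[91,-112,212],[-110,-43,0],[70,-43,0],[-110,43,0]])/1000
sc=np.array([[248.6,244.6],[284.4,245],[283.6,277.4],[248,277.4],[319.6,319],[219.4,314],[301,314.6]])
sd=np.array([[285.9,196.5],[323.5,191.2],[343.2,203.2],[305,208.2],[411.5,205.9],[262.9,340.6],[362.9,312],[242.6,313.2]])
cs,cd=cams.get_calibration("scene"),cams.get_calibration("side")
f=lambda q:np.r_[(proj("scene",H(q,P[:7]),cs)-sc),(proj("side",H(q,P),cd)-sd)].ravel()
o=least_squares(f,[.45,-.2,0],loss='soft_l1');print(o.x);print(f(o.x).reshape(-1,2).round(1))
q=o.x
print(H(q,[[.091,-.054,.212],[.091,-.112,.212],[.034,-.083,.130],[-.023,-.083,.212]]))
s=r.read_state();print(Ro.from_rotvec(s["ee_rot"]).as_matrix().round(3))
E
```

```text
[ 0.43978341 -0.06090101 -0.00530261]
[[ 0.7 -0.7]
 [ 0.2 -0.9]
 [ 1.2 -1. ]
 [-0.2 -1.2]
 [ 0.8  0.2]
 [-1.3  0.2]
 [-1.3 -0. ]
 [ 0.3 -0.5]
 [ 0.4 -1.4]
 [ 2.   0. ]
 [ 0.6  2.1]
 [ 0.6  0.7]
 [-2.2  2.6]
 [-0.9  2.7]
 [-2.5  0.8]]
[[ 0.53049579 -0.11538279  0.212     ]
 [ 0.53018825 -0.17338197  0.212     ]
 [ 0.47334282 -0.14408014  0.13      ]
 [ 0.41634362 -0.14377789  0.212     ]]
[[-0.    0.28  0.96]
 [-0.    0.96 -0.28]
 [-1.   -0.   -0.  ]]
```

```bash
cat >> h.py <<'E'
RT=np.array([[0,1,0],[0,0,-1],[-1,0,0]],float)
def rows(W,turns=None):
    s=r.read_state();R0=Ro.from_rotvec(s["ee_rot"]).as_matrix();p=s["eef_pos"]
    rv=Ro.from_matrix(R0.T@RT).as_rotvec();print("t",s["time"],"p",p.round(4),"full turn",rv.round(3))
    for i,w in enumerate(W):
        k=1 if turns is None else turns[i]
        print(list(((np.array(w)-p)@R0*100).round(1)),(rv*k).round(2))
E
python3 - <<'E'
from h import *
n=22;W=[]
for i in range(1,n+1):
    a=np.radians(73.7-89.5*i/n);rad=.675+(.551-.675)*min(1,i/16)
    W.append([rad*np.cos(a),rad*np.sin(a),min(.38,.23+.03*i)])
rows(W,[i/n for i in range(1,n+1)])
E
```

```text
t 0.4 p [0.189  0.6479 0.2312] full turn [1.287 0.    0.   ]
[np.float64(-2.9), np.float64(-0.9), np.float64(4.8)] [0.06 0.   0.  ]
[np.float64(-5.9), np.float64(-2.2), np.float64(9.4)] [0.12 0.   0.  ]
[np.float64(-8.9), np.float64(-3.8), np.float64(13.8)] [0.18 0.   0.  ]
[np.float64(-11.9), np.float64(-5.7), np.float64(18.1)] [0.23 0.   0.  ]
[np.float64(-14.9), np.float64(-7.9), np.float64(22.2)] [0.29 0.   0.  ]
[np.float64(-14.9), np.float64(-10.3), np.float64(26.0)] [0.35 0.   0.  ]
[np.float64(-14.9), np.float64(-13.0), np.float64(29.6)] [0.41 0.   0.  ]
[np.float64(-14.9), np.float64(-15.8), np.float64(33.0)] [0.47 0.   0.  ]
[np.float64(-14.9), np.float64(-18.9), np.float64(36.1)] [0.53 0.   0.  ]
[np.float64(-14.9), np.float64(-22.2), np.float64(39.0)] [0.58 0.   0.  ]
[np.float64(-14.9), np.float64(-25.6), np.float64(41.5)] [0.64 0.   0.  ]
[np.float64(-14.9), np.float64(-29.2), np.float64(43.8)] [0.7 0.  0. ]
[np.float64(-14.9), np.float64(-32.9), np.float64(45.8)] [0.76 0.   0.  ]
[np.float64(-14.9), np.float64(-36.6), np.float64(47.5)] [0.82 0.   0.  ]
[np.float64(-14.9), np.float64(-40.5), np.float64(48.9)] [0.88 0.   0.  ]
[np.float64(-14.9), np.float64(-44.3), np.float64(50.0)] [0.94 0.   0.  ]
[np.float64(-14.9), np.float64(-47.9), np.float64(51.5)] [0.99 0.   0.  ]
[np.float64(-14.9), np.float64(-51.6), np.float64(52.8)] [1.05 0.   0.  ]
[np.float64(-14.9), np.float64(-55.4), np.float64(53.8)] [1.11 0.   0.  ]
[np.float64(-14.9), np.float64(-59.3), np.float64(54.5)] [1.17 0.   0.  ]
[np.float64(-14.9), np.float64(-63.1), np.float64(54.9)] [1.23 0.   0.  ]
[np.float64(-14.9), np.float64(-67.1), np.float64(55.1)] [1.29 0.   0.  ]
```

>>> carry_out:
  motion: [-3, -1, 4, 0.06, 0, 0, -6, -2.2, 8, 0.12, 0, 0, -9, -3.5, 12, 0.18, 0, 0, -11.5, -5, 16, 0.23, 0, 0, -14, -7, 20, 0.29, 0, 0, -15, -9.5, 24, 0.35, 0, 0, -15, -12, 28, 0.41, 0, 0, -15, -15, 32, 0.47, 0, 0, -15, -18, 35.5, 0.53, 0, 0, -15, -22, 38.5, 0.58, 0, 0, -15, -25.5, 41.5, 0.64, 0, 0, -15, -29, 44, 0.7, 0, 0, -15, -33, 46, 0.76, 0, 0, -15, -36.5, 47.5, 0.82, 0, 0, -15, -40.5, 49, 0.88, 0, 0, -15, -44, 50, 0.94, 0, 0, -15, -48, 51.5, 0.99, 0, 0, -15, -51.5, 53, 1.05, 0, 0, -15, -55, 54, 1.11, 0, 0, -15, -57, 54, 1.15, 0, 0]
  gripper: 135

```text
time: 2.4
eef_pos: [0.5474, -0.0541, 0.3815]
ee_rot: [1.112, 1.267, -1.113]
ft_force: [-0.0, -0.1, -0.5]
gripper_width: 0.465
```

```bash
python3 - <<'E'
from h import *
print(r.read_state()["gripper_width"],r.read_state()["joints"].round(2))
rows([[.53,-.153,.36],[.53,-.153,.32],[.53,-.153,.28],[.53,-.153,.195]])
E
```

```text
0.4654806277153654 [-0.42  0.17  0.52  1.64 -0.08  1.36  0.24]
t 2.4 p [ 0.5474 -0.0541  0.3815] full turn [ 0.13   0.001 -0.   ]
[np.float64(2.2), np.float64(-3.0), np.float64(9.6)] [ 0.13  0.   -0.  ]
[np.float64(6.2), np.float64(-3.0), np.float64(9.6)] [ 0.13  0.   -0.  ]
[np.float64(10.2), np.float64(-3.0), np.float64(9.6)] [ 0.13  0.   -0.  ]
[np.float64(18.7), np.float64(-3.0), np.float64(9.6)] [ 0.13  0.   -0.  ]
```

>>> carry_out:
  motion: [0, -1.5, 4, 0.06, 0, 0, 1, -2.5, 7.5, 0.1, 0, 0, 4, -3, 9.6, 0.13, 0, 0, 7, -3, 9.6, 0.13, 0, 0, 10, -3, 9.6, 0.13, 0, 0, 10, -3, 9.6, 0.13, 0, 0]

```text
time: 3.0
eef_pos: [0.5286, -0.1477, 0.2776]
ee_rot: [1.201, 1.221, -1.208]
ft_force: [-0.4, 0.5, -0.5]
gripper_width: 0.47
```

```bash
python3 - <<'E'
from h import *
import cv2
q=[.4398,-.0609,-.0053]
P=H(q,[[.091,-.054,.212],[.091,-.112,.212]])
for n in("wrist","side","scene"):
    c=cams.get_calibration(n);im=cams.capture(n)[:,:,::-1].copy()
    pp=proj(n,P,c);print(n,pp.round(0))
    for p in pp: cv2.circle(im,tuple(int(v) for v in p),3,(0,0,255),-1)
    cv2.imwrite(f"pics/{n}1.png",im)
rows([[.53,-.153,.25],[.53,-.153,.193]])
E
```

```text
wrist [[279. 184.]
 [278. 276.]]
side [[387. 193.]
 [412. 207.]]
scene [[319. 286.]
 [320. 319.]]
t 3.15 p [ 0.5321 -0.1492  0.2827] full turn [ 0.008  0.    -0.002]
[np.float64(3.3), np.float64(-0.2), np.float64(0.4)] [ 0.01  0.   -0.  ]
[np.float64(9.0), np.float64(-0.2), np.float64(0.4)] [ 0.01  0.   -0.  ]
```

View pics/wrist1.png

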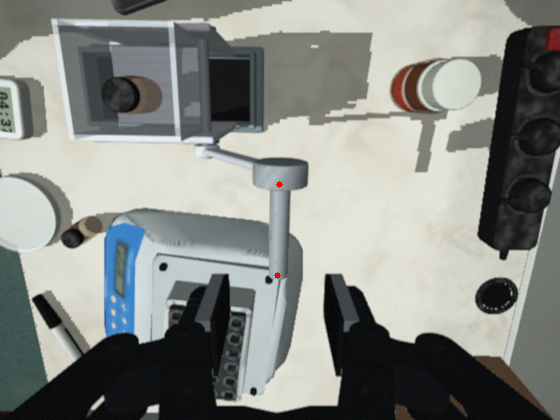

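View pics/side1.png

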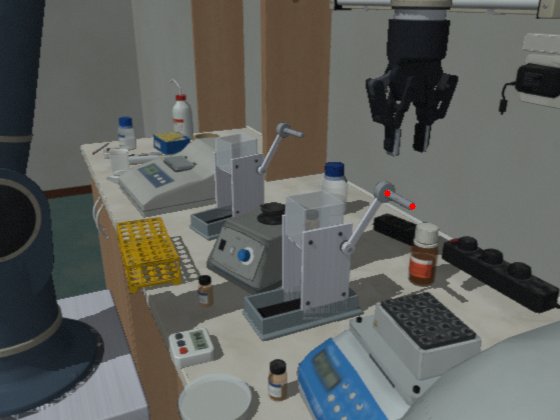

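>>> carry_out:
  motion: [3, -0.2, 0.4, 0, 0, 0, 6, -0.2, 0.4, 0, 0, 0, 9, -0.2, 0.4, 0, 0, 0, 9, -0.2, 0.4, 0, 0, 0, 9, -0.2, 0.4, 0, 0, 0]

```text
time: 3.65
eef_pos: [0.5304, -0.1537, 0.193]
ee_rot: [1.204, 1.211, -1.202]
ft_force: [0.8, -0.6, 0.6]
gripper_width: 0.465
```

```bash
python3 - <<'E'
from h import *
import cv2
for n in("wrist","side"):
    im=cams.capture(n)[:,:,::-1].copy()
    cv2.imwrite(f"pics/{n}2.png",im)
s=r.read_state();print(s["eef_pos"],s["ft_force"],s["joints"])
E
```

```text
[ 0.53092892 -0.15398167  0.19374291] [ 0.52909488 -0.30641544  0.4858907 ] [-0.24081226  0.33393345  0.5631303   1.89794803 -0.2154233   0.96483406
  0.42756664]
```

View pics/wrist2.png

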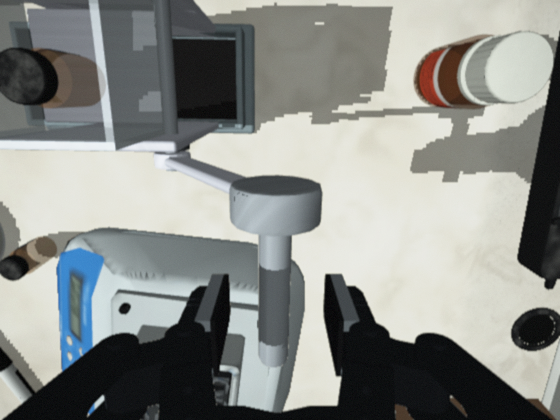

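View pics/side2.png

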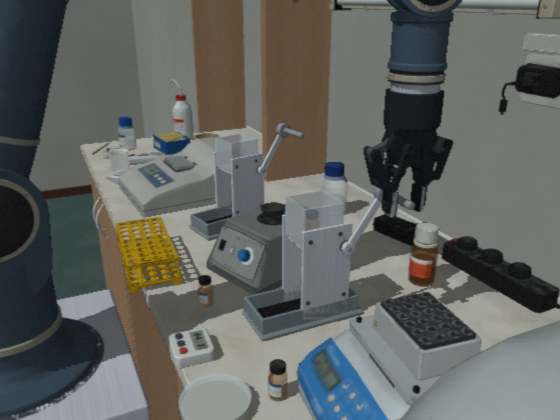

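>>> carry_out:
  motion: [-0.7, -1, 0, 0, 0, 0, -1.1, -2, 0, 0, 0, 0, -1.4, -3, 0, 0, 0, 0, -1.6, -4, 0, 0, 0, 0, -1.8, -5, 0, 0, 0, 0, -1.8, -6, 0, 0, 0, 0, -1.7, -7, 0, 0, 0, 0, -1.5, -8, 0, 0, 0, 0, -1.2, -9, 0, 0, 0, 0, -0.8, -10, 0, 0, 0, 0, 0, -11.3, 0, 0, 0, 0, 0, -11.5, 0, 0, 0, 0, 0, -11.5, 0, 0, 0, 0, 0, -11.5, 0, 0, 0, 0]

```text
time: 5.15
eef_pos: [0.4149, -0.1544, 0.1916]
ee_rot: [1.204, 1.212, -1.203]
ft_force: [-0.3, -0.3, -0.5]
gripper_width: 0.473
```

```bash
python3 - <<'E'
from h import *
import cv2
for n in("wrist","side"):
    im=cams.capture(n)[:,:,::-1].copy()
    cv2.imwrite(f"pics/{n}3.png",im)
s=r.read_state();print(s["eef_pos"],s["ft_force"],s["joints"])
E
```

```text
[ 0.41497718 -0.15442402  0.19158158] [ 0.22734894 -0.17563095 -1.26953214] [-0.27767787  0.13661852  0.59828533  2.13126458 -0.09809905  0.8986321
  0.38483348]
```

View pics/wrist3.png

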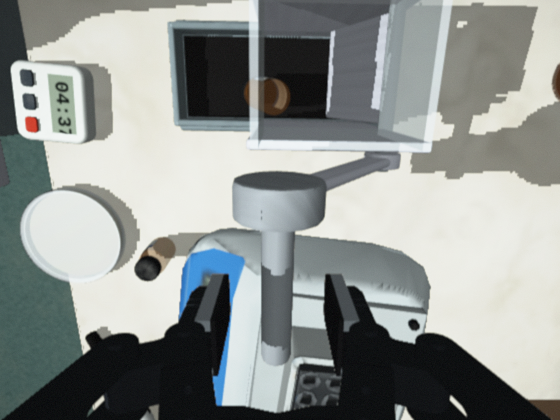

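View pics/side3.png

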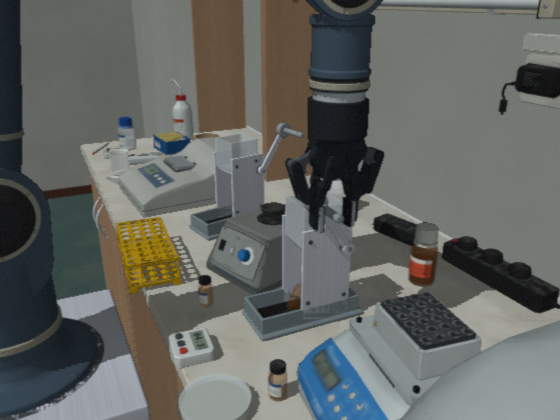

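```bash
python3 - <<'E'
from h import *
import cv2
a=cams.capture("side")[170:345,230:425,::-1];b=cams.capture("wrist")[0:180,150:460,::-1]
cv2.imwrite("pics/dz4.png",cv2.resize(a,None,fx=3.4,fy=3.4,interpolation=cv2.INTER_CUBIC))
cv2.imwrite("pics/wz4.png",cv2.resize(b,None,fx=2.5,fy=2.5,interpolation=cv2.INTER_CUBIC))
E
```

```text
(no output)
```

View pics/dz4.png

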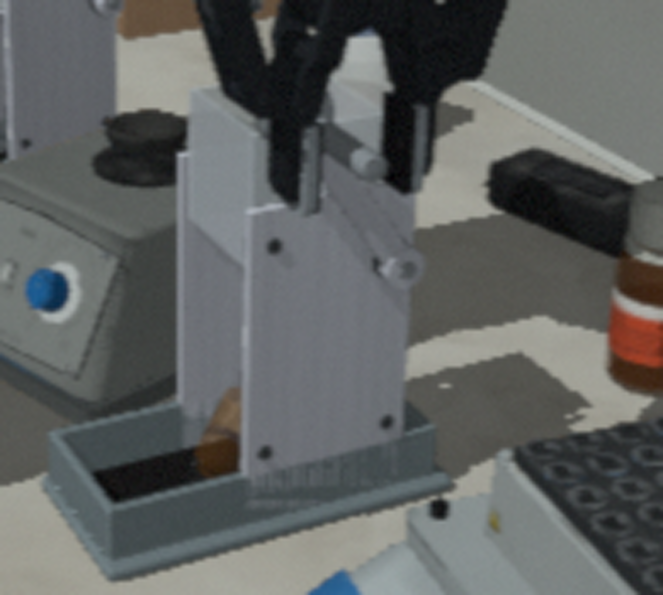

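View pics/wz4.png

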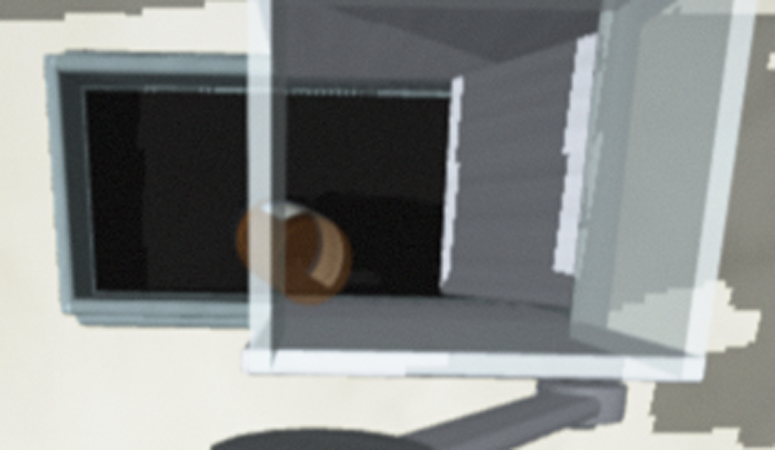

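>>> carry_out:
  motion: [-0.8, 1.4, 0, 0, 0, 0, -1.2, 2.4, 0, 0, 0, 0, -1.5, 3.4, 0, 0, 0, 0, -1.7, 4.4, 0, 0, 0, 0, -1.8, 5.4, 0, 0, 0, 0, -1.8, 6.4, 0, 0, 0, 0, -1.7, 7.4, 0, 0, 0, 0, -1.5, 8.4, 0, 0, 0, 0, -1.2, 9.4, 0, 0, 0, 0, -0.7, 10.5, 0, 0, 0, 0, 0, 11.5, 0, 0, 0, 0, 0, 11.7, 0, 0, 0, 0, 0, 11.7, 0, 0, 0, 0, 0, 11.7, 0, 0, 0, 0]

```text
time: 6.75
eef_pos: [0.5309, -0.1538, 0.1912]
ee_rot: [1.204, 1.213, -1.205]
ft_force: [-0.4, 0.9, -0.6]
gripper_width: 0.47
```

```bash
python3 - <<'E'
from h import *
import cv2
for n in("wrist","side"):
    im=cams.capture(n)[:,:,::-1].copy()
    cv2.imwrite(f"pics/{n}5.png",im)
s=r.read_state();print(s["eef_pos"],s["ft_force"],s["time"])
E
```

```text
[ 0.5308935 -0.1537277  0.191521 ] [ 0.64825877  0.02351216 -0.93662502] 6.85
```

View pics/wrist5.png

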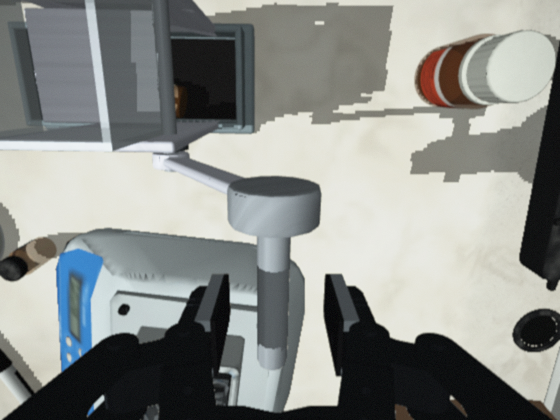

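View pics/side5.png

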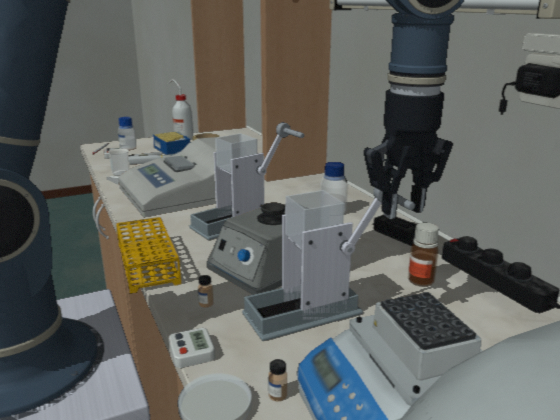

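>>> carry_out:
  motion: [-3, 0, 0, 0, 0, 0, -7, 0, 0, 0, 0, 0, -11, 0, 0, 0, 0, 0, -14, 0, 0, 0, 0, 0, -14, 3, -4, 0, 0, 0, -14, 5, -7, 0, 0, 0, -14, 5, -8, 0, 0, 0, -14, 5, -8, 0, 0, 0]

```text
time: 7.65
eef_pos: [0.5806, -0.0711, 0.3309]
ee_rot: [1.201, 1.215, -1.202]
ft_force: [-0.7, -1.3, 0.3]
gripper_width: 0.469
```

```bash
python3 - <<'E'
from h import *
import cv2
q=[.4398,-.0609,-.0053]
P=H(q,[[.06,-.032,.035],[.06,.032,.035],[.091,-.112,.212],[.091,-.054,.212]])
for n in("wrist","side"):
    c=cams.get_calibration(n);im=cams.capture(n)[:,:,::-1].copy()
    cv2.imwrite(f"pics/{n}6.png",im); print(n,proj(n,P,c).round(0).tolist())
    print(models.boxes_of("vial",n))
s=r.read_state();print(s["eef_pos"],s["ft_force"],s["time"])
E
```

```text
wrist [[209.0, 185.0], [206.0, 131.0], [213.0, 329.0], [210.0, 265.0]]
[{'point': [171.4, 169.0], 'score': 0.47}]
side [[354.0, 294.0], [334.0, 277.0], [412.0, 207.0], [387.0, 193.0]]
[{'point': [297.9, 305.9], 'score': 0.56}]
[ 0.57981517 -0.07537172  0.33157744] [-0.73822033 -0.11413715  0.67236782] 7.85
```

View pics/wrist6.png

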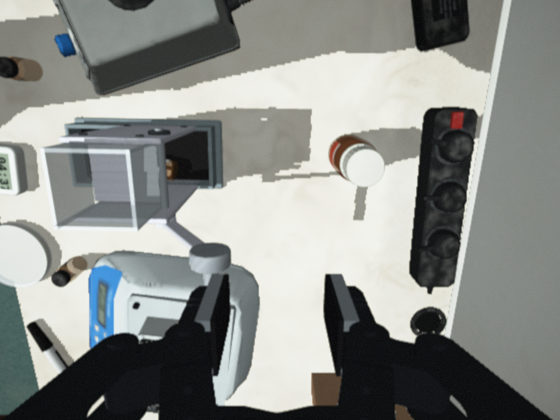

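View pics/side6.png

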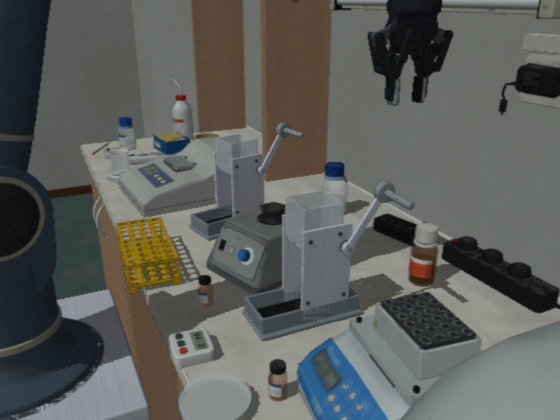

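```bash
python3 - <<'E'
from h import *
import cv2
q=[.4398,-.0609,-.0053]
a=cams.capture("wrist");
for _ in range(6): b=cams.capture("wrist")
c=cams.get_calibration("wrist")
print(abs(a[140:190,140:230].astype(int)-b[140:190,140:230]).mean())
for z in (.012,.03,.05): print(proj("wrist",H(q,[[.03,-.03,z],[.03,0,z],[.03,.03,z],[.06,0,z]]),c).round(0).tolist())
x=b[100:250,40:240,::-1];y=cams.capture("side")[170:345,230:425,::-1]
cv2.imwrite("pics/w7.png",cv2.resize(x,None,fx=4,fy=4,interpolation=cv2.INTER_CUBIC))
cv2.imwrite("pics/s7.png",cv2.resize(y,None,fx=3.4,fy=3.4,interpolation=cv2.INTER_CUBIC))
E
```

```text
6.50837037037037
[[188.0, 177.0], [186.0, 153.0], [185.0, 129.0], [211.0, 154.0]]
[[185.0, 180.0], [183.0, 156.0], [181.0, 130.0], [208.0, 156.0]]
[[180.0, 184.0], [179.0, 158.0], [177.0, 131.0], [205.0, 159.0]]
```

View pics/w7.png

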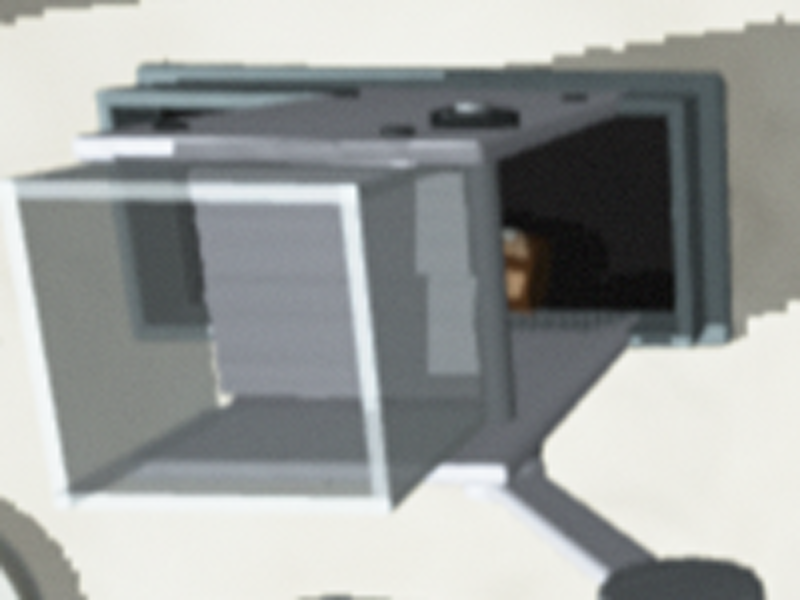

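View pics/s7.png

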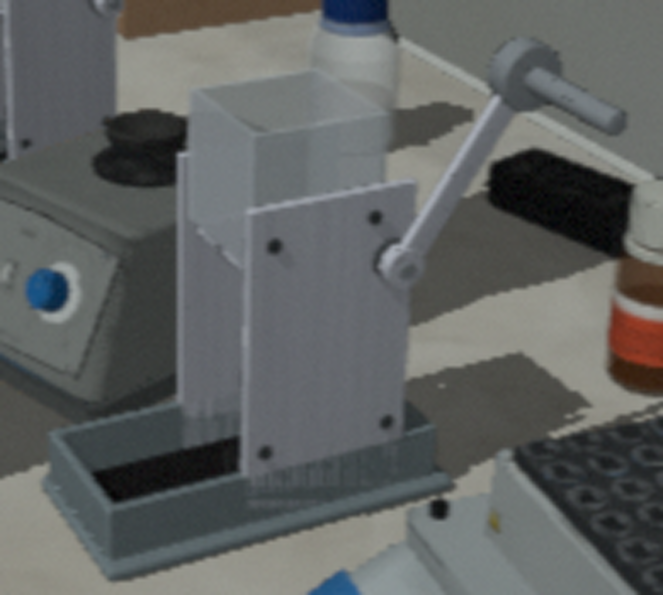

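>>> carry_out:
  motion: [-3, 0, 0, 0, 0, 0, -3, 0, 0, 0, 0, 0, -3, 0, 0, 0, 0, 0, -3, 0, 0, 0, 0, 0, -3, 0, 0, 0, 0, 0, -3, 0, 0, 0, 0, 0, -3, 0, 0, 0, 0, 0, -3, 0, 0, 0, 0, 0]

```text
time: 9.05
eef_pos: [0.5806, -0.0732, 0.3611]
ee_rot: [1.204, 1.213, -1.204]
ft_force: [-0.5, 0.0, -0.8]
gripper_width: 0.473
```

```bash
python3 - <<'E'
from h import *
import cv2
L=[]
for k in range(12): L.append(cams.capture("wrist").astype(int))
a,b=(L[0]+L[1]+L[2])/3,(L[9]+L[10]+L[11])/3
d=abs(a-b).mean(2); print(d[150:185,160:205].mean(),d[150:185,160:205].max(),d[200:300,240:300].mean(), d[100:300,40:260].max())
x=b[100:250,40:240,::-1]
cv2.imwrite("pics/w8.png",cv2.resize(x,None,fx=4,fy=4,interpolation=cv2.INTER_CUBIC))
print(r.read_state()["time"],models.boxes_of("vial","wrist"))
E
```

```text
1.4150264550264553 23.888888888888896 0.47431481481481486 44.99999999999999
9.65 [{'point': [178.0, 164.1], 'score': 0.55}][ WARN:0@8.226] global loadsave.cpp:1063 imwrite_ Unsupported depth image for selected encoder is fallbacked to CV_8U.
```

View pics/w8.png

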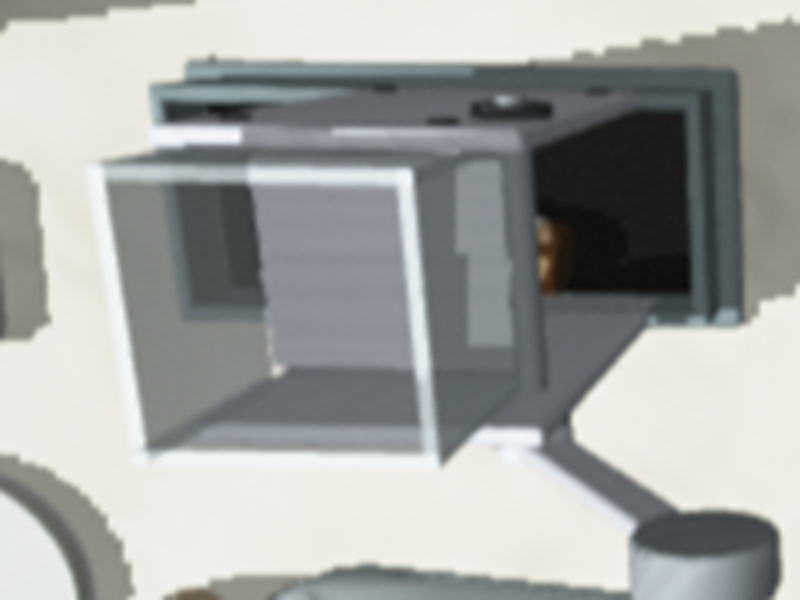

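```bash
python3 -c "
from station import r
print(r.finish_job())"
```

```text
the job is handed in; nothing more can be done
None
```

I opened the loaded hopper (the one at about x 0.44, y −0.06 m) and its vial dropped into the tray. I then swung the lever back to its shut stop, let go and handed the job in at about 9.7 s. To move the lever, I placed the half-open fingers on either side of the bar, without gripping it.

**What the last checks showed:**
- **Trap:** in the side picture the lever is back where it started, on the shut stop. I can't read the joint value itself.
- **Vial:** it is in the tray, in the part below and just behind the chute. It shifted between the open and shut pictures, either by rolling or from a knock as the door closed. The frame differences before hand-in looked like noise and small arm motion, so I took it to be at rest. It is partly hidden by the hopper, so I did not measure its exact pose.
- **Robot:** the fingers are about 15 cm above the bar and touch nothing; measured forces were about 1 N whenever I read them.
- **Empty hopper:** I did not touch it, and its lever looks unchanged in the side pictures.

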